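Prop the sample box on the lifter blade

TASK

Tip the tall white sample box back on its rear edge until it leans by itself on the sloping backrest of the inspection stand, sliding and tipping it but never lifting it off the bench, and let go. Then slide the thin blade of the steel lifter, flat on the bench, a third to half of the way under the raised front of the box, near the middle of its width, and gently ease the box forward again under control until it rests on the blade, upright or tipped slightly back. Let go of both, do not knock the stand and lamp, and leave the other things on the bench where they are.

Things in the scene. Friction and masses are not known exactly. Their poses are not given: they have to be found in the camera images.
- stand: fixed inspection stand. Origin: foot of the backrest at bench height, mid-length; +x back, away from box and robot, +y along it, z up. Backrest: two 26 mm wide aluminium slats at y = -60 and 60 mm, front faces starting at the origin line, sloping back 32 deg from vertical, 127 mm high. Grey base plate 10 mm thick at x = 18 to 138, y = -180 to 180 mm; bare bench in front of it.
- lamp_bar (a point): centre of the stand's white lamp bar, 92 mm behind and 275 mm above the stand's origin: the bar is 40 (x) by 360 (y) by 26 mm (z), on 14 mm posts at y = -165 and 165 mm. Over the leaning box's handle it leaves no room for a hand pointing straight down; one slanted 30 to 45 deg from vertical, reaching forward and down from the box's front, fits.
- box: loose tall white sample box, 70 deep (x) by 180 wide (y) by 160 mm high, 0.45 to 0.8 kg, centre of mass about 80 mm up. Four capped tubes (to 176 mm) at its top corners. Origin: centre of the underside; front is -x, z up. Starts upright, rear edge a few mm before the backrest. Tipped back past about 23 deg it falls onto the backrest (leans 32 deg); before that, forward.
- box_handle (a point): centre of the grey grip bar on the box's top: a round bar along box y with domed ends, 40 mm long over the domes, 24 mm thick, on a short stem; this point is 178 mm above the underside, on the box's z axis. Nothing beside it within 35 mm. Pinched end to end (along box y), the box swings freely about the bar between the fingers, so the hand can keep its slant.
- box_rear_edge (a point): middle of the box's rear bottom edge, on which it tips, 35 mm behind the box's origin. It grips the bench: pushed high up, the box tips rather than slides. Keep this edge on the bench (less than 20 mm up).
- lifter: loose steel lifter, 0.3 kg: flat blade 100 long (x) by 80 wide (y) by 4 mm thick with an upright handle standing 80 mm behind its tip (x = -30 mm). Origin: centre of the blade's underside; +x to the free tip; z up. Starts lying flat, left or right of the stand; a thick press block with the same handle is on the other side.
- lifter_grip (a point): centre of the lifter's grey grip, 82 mm above the blade's underside: the grip is 28 mm along x and 20 mm along y, from 50 to 115 mm up, on a steel neck. Pinch it across its 20 mm (along y).
- lifter_tip (a point): middle of the blade's free front edge, 50 mm ahead of the lifter's origin, 2 mm above its underside.
- press: bystander to leave in place: aluminium press block 100 by 80 by 30 mm with a handle like the lifter's at x = -30 mm, 141 mm high in all; origin: centre of its underside.
- bottle: bystander to leave in place: amber bottle, 66 mm wide, 160 mm high; origin: centre of its underside.
- collar: bystander to leave in place: blue plastic ring lying flat, 90 mm wide, 30 mm high; origin: centre of its underside.
- beaker: bystander to leave in place: glass beaker, 70 mm wide, 90 mm high; origin: centre of its underside.
Things that resemble listed ones, but are neither listed nor needed, are in the scene too. Leave any orange or red look-alike of the box alone.

How it is judged:
On the way, in this order (a step that is already met when the one before it is completed fails the run):
1. the box leans back on the backrest by itself, tipped more than 27 degrees, not touched by the robot (angle between box's own z axis and vertical above 0.47 rad and contact force between box and the fingers below 0.1 N and contact force between box and the arm below 0.1 N and angular speed of box below 0.2 rad/s and contact force between box and stand above 0.1 N), for 0.2 s.
2. the blade lies flat on the bench with its tip at least 15 mm under the box, which still leans back by itself (angle between box's own z axis and vertical above 0.42 rad and x of lifter_tip in the frame of box above -0.02 m and height (world z) of lifter_tip below 0.012 m and angle between lifter's own z axis and vertical below 0.12 rad and y of lifter_tip in the frame of box between -0.045 and 0.045 m), for 0.2 s.
At the end, for the whole second after the job is handed in: Box within 15 deg of upright, resting on the blade (over 0.5 N); blade flat (7 deg) on the bench, its tip 15 to 57 mm behind the box front and within 45 mm of mid-width; box rear edge within 45 mm of the backrest foot, square to the stand within 15 deg; box and lifter at rest, released (angle between box's own z axis and vertical below 0.27 rad and contact force between box and lifter above 0.5 N and x of lifter_tip in the frame of box between -0.02 and 0.022 m and y of lifter_tip in the frame of box between -0.045 and 0.045 m and angle between lifter's own z axis and vertical below 0.12 rad and height (world z) of lifter below 0.01 m and horizontal distance between box_rear_edge and stand below 0.045 m and angle between the y axis of box and the y axis of stand, either way round below 0.26 rad and linear speed of each of box, lifter below 0.02 m/s); the robot touches nothing.
It fails at once if the box is let fall, flung or toppled (it turns faster than 2.2 rad/s) (angular speed of box above 2.2 rad/s).
It fails at once if the box's rear edge is lifted 20 mm or more off the bench (height (world z) of box_rear_edge above 0.02 m).
It fails at once if the robot knocks the stand or its lamp (more than 20 N) (contact force between any of the arm, the fingers and stand above 20 N).
It fails at once if the press, bottle, ring or beaker is moved more than 25 mm (distance of any of press, bottle, collar, beaker from where it was at the start of the episode above 0.025 m).
It also fails if it takes over 64 s, if anything falls off the work surface, if the arm or the gripper's body presses on something with over 40 N, if the wrist force passes 120 N, or if a joint passes its speed limit or range.

ROBOT

A 6-joint arm with a two-finger parallel gripper is mounted at the origin on the work surface. World frame = base frame: x ahead of the robot, y to its left, z up, the work surface at z = 0. Lengths are in m, angles in rad, forces in N, time in s.
With the tool pointing down it reaches from about 0.25 to 0.8 m from the base axis. Payload 3.9 kg.
Tool frame: the origin (TCP) lies between the finger pads; the fingertips stand r.tip_extent ahead of it and the grasp point (between the pads) is the TCP (r.tip_extent is the distance from the TCP to the fingertips, in m); z points along the fingers, x is the direction in which the jaws open and shut, and the axes are right-handed (so a half turn about z gives the same grasp; the last joint's range is limited). The gripper opens to 85 mm and grips with 20 to 120 N. Pads are 22 mm wide; open, the fingers measure 114 mm over their backs; the gripper's body (76 mm by 85 mm) begins 54 mm behind the grasp point. The pads swing forward as they close: fully open they stand 13 mm farther back than shut.
Start: joints at [1.171, 0.26, -0.138, 1.173, 0, 1.571], TCP at [0.204, 0.484, 0.25] pointing down, gripper open.
Joint ranges: [-2.78, 2.78], [-0.83, 1.72], [-1.28, 1.37], [-1.9, 2.12], [-1.57, 1.48], [-3.14, 3.14]. Speed limits (rad/s): [2.57, 2.57, 3.14, 3.14, 3.14, 3.14].

INTERFACE

Orientations are given as a rotation vector (axis times angle).
In Python, from cell import r, eyes gives the robot as it stands.
- The arm moves only by the shell command python3 -m creep 'ROWS' [OPENING]. ROWS is JSON, a list of rows, each a list of 4 numbers: the shift along the tool's x, y, z normalised to -1 to 1, where 1 is 0.8 m, then the turn about the tool's z normalised to -1 to 1, where 1 is 0.08 rad. A call has 1 to 8 rows; each row shifts and turns the commanded pose from where the row before left it, along the tool's axes as they then stand; what a row does not reach is not made up. A row lasts 1/8 s, in which the tool goes at most 62.5 mm and 10.7 degrees, less where a joint would pass 70% of its speed; a pose out of reach is approached as far as the arm can. A call with a number of a shift or a turn outside -1 to 1 is refused whole. A call with a gripper value outside its range is refused whole. OPENING is the closure in counts, from 0 (fully open) to 255 (shut), set as the call begins (- or left out, the last holds). The fingers move at their own pace and stop on an object; the grip force is fixed at half the most. Time passes only in rows, so rows that do not move let the fingers close. It gives the time, the measured TCP pose, the force and the opening at its end, in the units of the state.
- r.get_obs(): the state, without advancing time (a new reading comes with each control period).
- eyes.read_camera(name): name is "side" or "top" or "wrist"; returns the picture (420x560x3 uint8, blue, green, red); there is no depth.
- eyes.camera_model(name): a dict with "fx", "fy", "cx", "cy" (pixels), "distortion" ([k1, k2, p1, p2, k3] as OpenCV has them; the pictures are not rectified), "cam_to_world" (4x4, takes a point from camera to world coordinates). Camera axes: x right, y down, z forward; pixel columns grow to the right and rows downward; lengths in m; the calibration is good to about 2 mm. A picture is of the moment at which its call begins: read the wrist's pose just before it. camera_model takes no time and is no camera call; for the wrist camera it gives the pose at the moment of the call.
- r.finish_job(): hands the job in, once; it reports no verdict.
The state is a dict: "t": time; "qpos": joint angles; "joint_velocities": joint speeds; "joint_torque": joint torques, N m; "ee_pos": TCP position; "orientation": TCP orientation; "contact_force": force on the tool from outside, world axes, zero at the start; "wrist_torque": the same for the moment, N m; "finger_gap": finger opening in m.
Only numpy, scipy, OpenCV 4.12 (cv2) and the standard library are available. Lean on these libraries where they do the work, as an engineer would, in place of code of your own. Each camera call takes 0.05 s, during which the arm holds its last target. There are 200 camera calls.

## Working session

There is one attempt and no reset: what is moved stays moved. The work goes in short steps, Python scripts to look and compute and a shell command to move; the robot and the scene stay as the last step left them, time stands still between calls to the robot, and variables do not carry over. Pictures are saved under pics/ and viewed, about 8 in all and at most 12, crops included, and the job is handed in when it is done.

```bash
ls; mkdir -p pics; python3 - <<'E'
from cell import r, eyes
import cv2, numpy as np
for n in("top","side"):
    cv2.imwrite(f"pics/{n}0.png",eyes.read_camera(n))
    m=eyes.camera_model(n); print(n,{k:np.round(v,3).tolist() for k,v in m.items()})
o=r.get_obs();print(o["t"],o["ee_pos"],o["orientation"],o["finger_gap"],r.tip_extent)
print(np.round(eyes.camera_model("wrist")["cam_to_world"],3).tolist())
E
```

```text
pics
top {'fx': 500.968, 'fy': 500.968, 'cx': 285.387, 'cy': 208.789, 'distortion': [-0.178, 0.0, 0.0, 0.0, 0.0], 'cam_to_world': [[0.021, -0.998, 0.053, 0.419], [-1.0, -0.021, -0.01, -0.043], [0.011, -0.053, -0.999, 1.505], [0.0, 0.0, 0.0, 1.0]]}
side {'fx': 524.569, 'fy': 524.569, 'cx': 274.17, 'cy': 219.027, 'distortion': [-0.149, 0.0, 0.0, 0.0, 0.0], 'cam_to_world': [[0.917, 0.381, -0.114, 0.673], [0.398, -0.873, 0.284, -0.46], [0.008, -0.306, -0.952, 1.55], [0.0, 0.0, 0.0, 1.0]]}
0.1 [0.20408919 0.48308017 0.24955089] [ 2.61747468e+00  1.73565566e+00 -2.34907123e-03] 0.08548126640223282 0.019
[[0.389, 0.887, 0.249, 0.141], [0.921, -0.374, -0.106, 0.511], [-0.001, 0.27, -0.963, 0.373], [0.0, 0.0, 0.0, 1.0]]
```

View pics/top0.png

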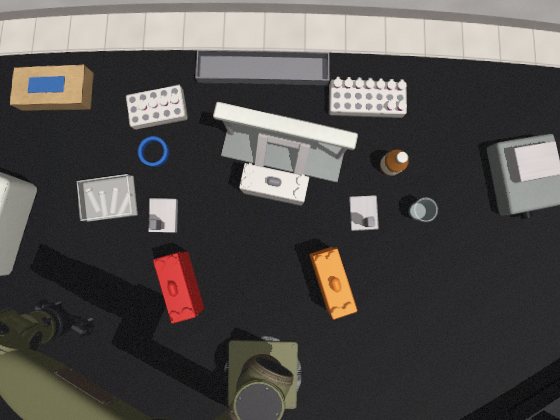

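View pics/side0.png

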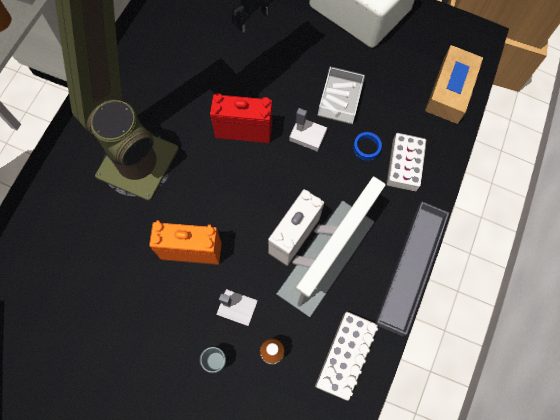

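The top view shows the box at (274,184), the lamp bar from (215,108) to (357,140), handled blocks at (162,215) and (364,212), the ring at (152,151), bottle at (396,160) and beaker at (424,210). In the side view the right-hand block (238,306) looks thin. I'll zoom in to check.

```bash
cat > h.py <<'E'
from cell import r, eyes
import cv2, numpy as np
from scipy.spatial.transform import Rotation as R
def ray(m,uv):
    K=np.array([[m["fx"],0,m["cx"]],[0,m["fy"],m["cy"]],[0,0,1]])
    p=cv2.undistortPoints(np.array(uv,float).reshape(-1,1,2),K,np.array(m["distortion"])).reshape(-1,2)
    T=np.array(m["cam_to_world"]); d=np.c_[p,np.ones(len(p))]@T[:3,:3].T
    return T[:3,3],d
def plane(m,uv,z):
    o,d=ray(m,uv); return o+d*((z-o[2])/d[:,2])[:,None]
def tri(m1,u1,m2,u2):
    (a,d),(b,e)=ray(m1,[u1]),ray(m2,[u2]); d=d[0];e=e[0]
    s=np.linalg.lstsq(np.c_[d,-e],b-a,rcond=None)[0]
    p,q=a+s[0]*d,b+s[1]*e; return (p+q)/2,np.linalg.norm(p-q)
def proj(m,P):
    T=np.linalg.inv(np.array(m["cam_to_world"]))
    K=np.array([[m["fx"],0,m["cx"]],[0,m["fy"],m["cy"]],[0,0,1]])
    return cv2.projectPoints(np.array(P,float).reshape(-1,1,3),cv2.Rodrigues(T[:3,:3])[0],T[:3,3],K,np.array(m["distortion"]))[0].reshape(-1,2)
E
python3 - <<'E'
import cv2,numpy as np
t=cv2.imread("pics/top0.png");s=cv2.imread("pics/side0.png")
c=lambda im,x,y:cv2.resize(im[y:y+66,x:x+88],None,fx=4.5,fy=4.5,interpolation=cv2.INTER_CUBIC)
cv2.imwrite("pics/m1.png",np.vstack([np.hstack([c(t,320,180),c(s,195,270)]),np.hstack([c(t,230,150),c(s,260,185)])]))
E
```

```text
(no output)
```

View pics/m1.png

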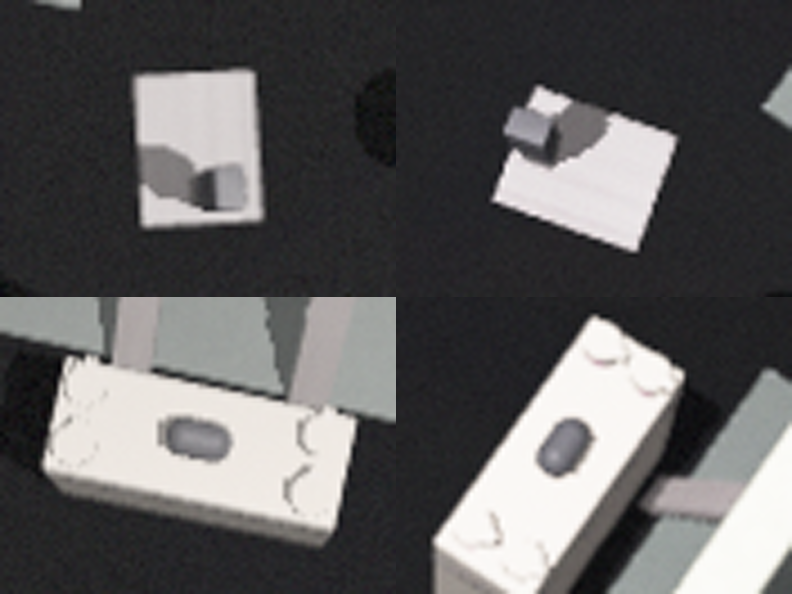

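The right-hand block is the thin lifter, with its handle toward the robot. The box and its grip bar are clear in both views, so I'll measure now.

```bash
python3 - <<'E'
from h import *
t,s=[eyes.camera_model(n) for n in("top","side")]
L=plane(t,[(349.8,196.7),(376.2,195.6),(378.4,228.7),(351.8,230.7)],.004);
print("lifter",L.round(4).tolist(),"c",L.mean(0).round(4))
v=(L[0]+L[1]-L[2]-L[3])/2;print("yaw",np.arctan2(v[1],v[0]),np.hypot(*v[:2]))
Ls=plane(s,[(195+(q[0]-396)/4.5,270+q[1]/4.5) for q in[(540,86),(677,137),(638,250),(493,201)]],.004);print("side",Ls.mean(0).round(4))
B=plane(t,[(244.7,163.6),(309.1,177.3),(302.2,201.8),(240,188.4)],.16);print("box",B.round(4).tolist(),B.mean(0).round(4))
v=(B[0]-B[1]+B[3]-B[2])/2;print("yaw",np.arctan2(-v[0],v[1]),np.hypot(*v[:2]))
print("handle",tri(t,(273.6,181.6),s,(297.6,218.1)))
# side grip
print("grip tri",tri(t,(320+232/4.5,180+187/4.5),s,(195+(528-396)/4.5,270+127/4.5)))
im=cv2.imread("pics/top0.png")
for n,roi in(("lamp",(95,155,205,365)),):
    a=roi;g=im[a[0]:a[1],a[2]:a[3]].min(2)>200
    k,l,st,_=cv2.connectedComponentsWithStats(g.astype(np.uint8))
    i=1+st[1:,4].argmax();pts=np.argwhere(l==i)[:,::-1]+[a[2],a[0]]
    rc=cv2.boxPoints(cv2.minAreaRect(pts.astype(np.float32)));print(rc)
    P=plane(t,rc,.288);print(P.round(4).tolist(),P.mean(0))
# base plate front corners(z=.01)
g=cv2.inRange(im[100:200,205:365],(110,110,90),(175,175,160))
cv2.imwrite("pics/x.png",g)
E
```

```text
lifter [[0.5387, -0.2513, 0.004], [0.5439, -0.3319, 0.004], [0.4438, -0.3398, 0.004], [0.4363, -0.2589, 0.004]] c [ 0.4906 -0.2955  0.004 ]
yaw 0.07607421320608736 0.10153581462689946
side [ 0.4971 -0.2938  0.004 ]
box [[0.6098, 0.0565, 0.16], [0.5763, -0.1185, 0.16], [0.5096, -0.101, 0.16], [0.5422, 0.0674, 0.16]] [ 0.5595 -0.0239  0.16  ]
yaw -0.19042328916387094 0.17480882014611854
handle (array([ 0.56370037, -0.02165412,  0.16943788]), np.float64(0.005131461638679077))
grip tri (array([ 0.46365646, -0.29783234,  0.11038993]), np.float64(0.004617501337932177))
[[213.55122 116.00347]
 [216.78993 101.54494]
 [356.92645 132.93552]
 [353.68774 147.39404]]
[[0.7094, 0.1279, 0.288], [0.7463, 0.1212, 0.288], [0.6748, -0.2281, 0.288], [0.6382, -0.2202, 0.288]] [ 0.69217467 -0.04981887  0.288     ]
```

Right-hand block confirmed as the lifter. Stand: yaw ≈ -0.20, foot ≈ (0.602,-0.032). Moves can't tilt the hand directly, so I'll swing over first. Then I'll see how the wrist behaves at the edge of reach, where the tool may slant.

```bash
python3 -m creep '[[-0.0445,0.051,-0.0156,-0.3],[-0.0445,0.051,-0.0156,-0.3],[-0.0445,0.051,-0.0156,-0.3],[-0.0445,0.051,-0.0156,-0.3],[-0.0445,0.051,-0.0156,-0.3],[-0.0445,0.051,-0.0156,-0.3],[-0.0445,0.051,-0.0156,-0.3],[-0.0445,0.051,-0.0156,-0.3]]' 75
python3 -m creep '[[-0.0445,0.051,-0.0156,0],[-0.0445,0.051,-0.0156,0],[-0.0445,0.051,-0.0156,0],[-0.0445,0.051,-0.0156,0],[0,0,-0.06,0],[0,0,-0.06,0],[0,0,-0.06,0],[0,0,-0.06,0]]'
cat > st.py <<'E'
from h import *
o=r.get_obs();q=R.from_rotvec(o["orientation"]).as_matrix()
print("t",round(o["t"],2),"q",np.round(o["qpos"],3).tolist(),"p",np.round(o["ee_pos"],4).tolist(),"\nX",q[:,0].round(3),"Y",q[:,1].round(3),"Z",q[:,2].round(3),"F",np.round(o["contact_force"],1),"gap",round(float(o["finger_gap"]),4))
z=q[:,2];print("slant deg",np.degrees(np.arccos(-z[2])).round(1),"az",np.arctan2(z[1],z[0]).round(3),"X az",np.arctan2(q[1,0],q[0,0]).round(3))
E
python3 st.py
```

```text
t: 1.1
ee_pos: [0.4263, 0.1104, 0.3504]
orientation: [-2.439, -1.98, 0.0]
contact_force: [-0.1, 0.8, 0.4]
finger_gap: 0.0604
t: 2.1
ee_pos: [0.5472, -0.0601, 0.5676]
orientation: [2.424, 1.965, 0.033]
contact_force: [-8.6, 1.1, -6.2]
finger_gap: 0.0604
t 2.1 q [-0.109, 0.451, 1.028, 2.118, -0.0, 0.099] p [0.5472, -0.0601, 0.5676] 
X [0.206 0.978 0.003] Y [ 0.978 -0.206  0.029] Z [ 0.029 -0.003 -1.   ] F [-8.6  1.1 -6.2] gap 0.0604
slant deg 1.7 az -0.11 X az 1.363
```

```bash
python3 -m creep '[[-0.06,0,0.03,0],[0,0,-0.06,0],[0,0,-0.06,0],[0,0,-0.06,0]]'; python3 st.py
```

```text
t: 2.6
ee_pos: [0.4988, -0.0994, 0.6154]
orientation: [2.373, 1.925, 0.111]
contact_force: [0.3, -0.7, 0.6]
finger_gap: 0.0604
t 2.6 q [-0.198, 0.348, 1.005, 2.117, 0.002, 0.01] p [0.4988, -0.0994, 0.6154] 
X [0.206 0.979 0.003] Y [ 0.973 -0.205  0.111] Z [ 0.109 -0.019 -0.994] F [ 0.3 -0.7  0.6] gap 0.0604
slant deg 6.3 az -0.176 X az 1.363
```

The hand does slant when the target is out of reach, so I'll continue.

```bash
python3 -m creep '[[0,0,-0.075,0],[0,0,-0.075,0],[0,0,-0.075,0],[0,0,-0.075,0],[0,0,-0.075,0],[0,0,-0.075,0]]'; python3 st.py
```

```text
t: 3.35
ee_pos: [0.379, -0.0756, 0.7263]
orientation: [2.216, 1.799, 0.325]
contact_force: [0.5, -0.1, 0.1]
finger_gap: 0.0602
t 3.35 q [-0.199, 0.084, 0.982, 2.117, 0.003, 0.009] p [0.379, -0.0756, 0.7263] 
X [0.205 0.979 0.006] Y [ 0.919 -0.194  0.344] Z [ 0.338 -0.065 -0.939] F [ 0.5 -0.1  0.1] gap 0.0602
slant deg 20.1 az -0.191 X az 1.365
```

```bash
python3 -m creep '[[0,0.02,-0.07,0],[0,0.02,-0.07,0],[0,0.02,-0.07,0],[0,0.02,-0.07,0],[0,0.02,-0.07,0],[0,0.02,-0.07,0]]'; python3 st.py
```

```text
t: 4.1
ee_pos: [0.3189, -0.0648, 0.8086]
orientation: [2.055, 1.665, 0.511]
contact_force: [0.0, -0.5, -0.6]
finger_gap: 0.0602
t 4.1 q [-0.205, -0.031, 1.102, 2.117, 0.005, 0.005] p [0.3189, -0.0648, 0.8086] 
X [0.205 0.979 0.007] Y [ 0.814 -0.175  0.553] Z [ 0.543 -0.108 -0.833] F [ 0.  -0.5 -0.6] gap 0.0602
slant deg 33.6 az -0.196 X az 1.364
```

```bash
python3 -m creep '[[0,0.02,-0.07,0],[0,0.02,-0.07,0]]'; cat > go.py <<'E'
# print tool-axis shift (normalised) from current pose to a world target
import sys
from h import *
o=r.get_obs();q=R.from_rotvec(o["orientation"]).as_matrix()
tg=np.array([float(a) for a in sys.argv[1:4]]); back=float(sys.argv[4]) if len(sys.argv)>4 else 0
d=q.T@(tg-back*q[:,2]-o["ee_pos"]);print("d_tool/0.8",(d/.8).round(4),"mm",(d*1e3).round(1),"rows",np.ceil(np.linalg.norm(d)/.0625))
E
python3 st.py; python3 go.py 0.562 -0.022 0.178 0.12
```

```text
t: 4.35
ee_pos: [0.2875, -0.0584, 0.8347]
orientation: [1.996, 1.618, 0.569]
contact_force: [-0.2, 0.7, -0.3]
finger_gap: 0.0602
t 4.35 q [-0.206, -0.082, 1.131, 2.117, 0.006, 0.005] p [0.2875, -0.0584, 0.8347] 
X [0.205 0.979 0.007] Y [ 0.768 -0.165  0.619] Z [ 0.607 -0.121 -0.785] F [-0.2  0.7 -0.3] gap 0.0602
slant deg 38.3 az -0.197 X az 1.364
d_tool/0.8 [ 0.1089 -0.2523  0.6974] mm [  87.1 -201.8  557.9] rows 10.0
```

```bash
python3 -m creep '[[0.009,-0.021,0.058,0],[0.009,-0.021,0.058,0],[0.009,-0.021,0.058,0],[0.009,-0.021,0.058,0],[0.009,-0.021,0.058,0],[0.009,-0.021,0.058,0]]';python3 -m creep '[[0.009,-0.021,0.058,0],[0.009,-0.021,0.058,0],[0.009,-0.021,0.058,0],[0.009,-0.021,0.058,0],[0.009,-0.021,0.058,0],[0.009,-0.021,0.058,0],[0,0,0,0]]'; python3 st.py; python3 go.py 0.562 -0.022 0.178 0.12; python3 - <<'E'
from h import *
m=eyes.camera_model("wrist");im=eyes.read_camera("wrist");cv2.imwrite("pics/w1.png",im)
import json;json.dump({k:np.array(v).tolist() for k,v in m.items()},open("w1.json","w"))
print(proj(m,[(.562,-.022,.178)]))
E
```

```text
t: 5.1
ee_pos: [0.3827, -0.035, 0.5735]
orientation: [1.998, 1.619, 0.568]
contact_force: [0.6, 0.7, 0.1]
finger_gap: 0.0602
t: 5.98
ee_pos: [0.4795, -0.0099, 0.2883]
orientation: [2.004, 1.626, 0.557]
contact_force: [0.4, -0.3, 0.4]
finger_gap: 0.0601
t 5.97 q [0.088, -0.238, -0.773, 0.401, -0.174, 0.238] p [0.4795, -0.0099, 0.2883] 
X [0.204 0.979 0.004] Y [ 0.776 -0.165  0.609] Z [ 0.597 -0.121 -0.793] F [ 0.4 -0.3  0.4] gap 0.0601
slant deg 37.5 az -0.2 X az 1.365
d_tool/0.8 [ 0.0057 -0.0015  0.0228] mm [ 4.6 -1.2 18.2] rows 1.0
[[279.47048577 203.78633571]]
```

View pics/w1.png

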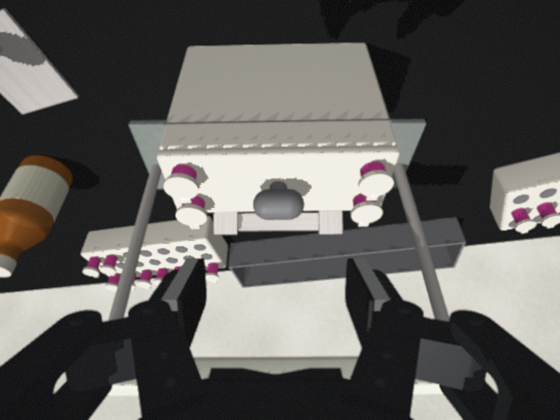

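The wrist view shows the grip bar at (278,204), against a prediction of (279.5,203.8), with the box square to the hand. I'll go in to 12 mm short of the bar centre and close.

```bash
python3 -m creep '[[0.001,0,0.03,0],[0.001,0,0.03,0],[0.001,0,0.03,0],[0.001,0,0.03,0],[0.001,0,0.02,0],[0.0007,0,0.018,0],[0,0,0,0]]'; python3 st.py; python3 go.py 0.562 -0.022 0.178 0.012
```

```text
t: 6.9
ee_pos: [0.5619, -0.0209, 0.1967]
orientation: [1.997, 1.617, 0.57]
contact_force: [-0.0, 0.1, 0.6]
finger_gap: 0.0604
t 6.9 q [0.041, 0.019, -0.852, 0.046, -0.146, 0.201] p [0.5619, -0.0209, 0.1967] 
X [0.205 0.979 0.008] Y [ 0.767 -0.166  0.619] Z [ 0.607 -0.121 -0.785] F [-0.   0.1  0.6] gap 0.0604
slant deg 38.3 az -0.197 X az 1.364
d_tool/0.8 [-0.0015 -0.0141  0.0036] mm [ -1.2 -11.3   2.9] rows 1.0
```

```bash
python3 -m creep '[[-0.0015,-0.007,0.002,0],[0,-0.007,0.0016,0],[0,0,0,0]]'; python3 st.py; python3 go.py 0.562 -0.022 0.178 0.012
python3 -m creep '[[0,0,0,0],[0,0,0,0],[0,0,0,0],[0,0,0,0],[0,0,0,0]]' 255; python3 st.py
```

```text
t: 7.28
ee_pos: [0.5519, -0.0203, 0.1848]
orientation: [1.999, 1.62, 0.566]
contact_force: [-0.4, -0.1, 0.0]
finger_gap: 0.0601
t 7.28 q [0.043, 0.021, -0.887, 0.014, -0.147, 0.202] p [0.5519, -0.0203, 0.1848] 
X [0.205 0.979 0.007] Y [ 0.77  -0.166  0.616] Z [ 0.604 -0.121 -0.788] F [-0.4 -0.1  0. ] gap 0.0601
slant deg 38.0 az -0.197 X az 1.365
d_tool/0.8 [ 0.0005  0.0048 -0.0004] mm [ 0.4  3.8 -0.3] rows 1.0
t: 7.9
ee_pos: [0.5535, -0.021, 0.186]
orientation: [1.998, 1.617, 0.567]
contact_force: [-3.5, -3.9, 4.3]
finger_gap: 0.0361
t 7.9 q [0.043, 0.021, -0.884, 0.013, -0.149, 0.202] p [0.5535, -0.021, 0.186] 
X [0.206 0.978 0.007] Y [ 0.768 -0.166  0.618] Z [ 0.606 -0.122 -0.786] F [-3.5 -3.9  4.3] gap 0.0361
slant deg 38.2 az -0.199 X az 1.363
```

```bash
python3 - <<'E'
from h import *
im=eyes.read_camera("wrist");cv2.imwrite("pics/w2.png",cv2.resize(im[90:370,110:450],None,fx=2.1,fy=2.1))
E
```

```text
(no output)
```

View pics/w2.png

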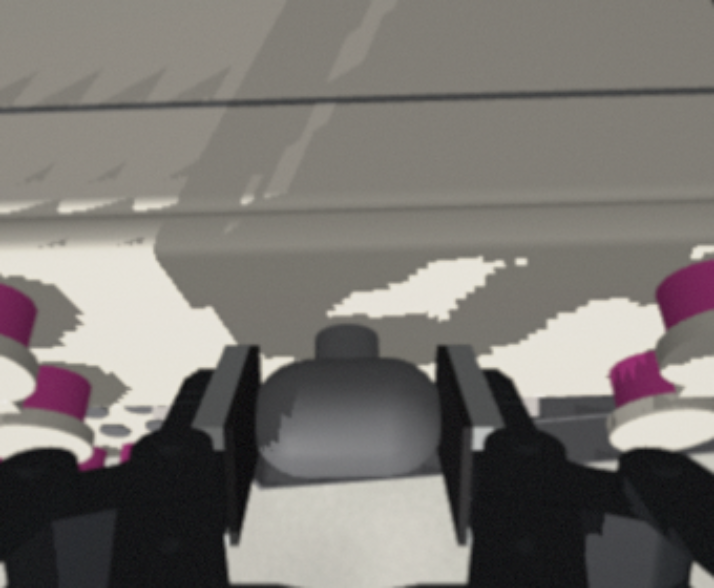

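The bar is held between both pads, domes at (255..440, 415) in the crop. I'll tip it back along the arc about the rear edge.

```bash
python3 -m creep '[[0,0.0084,0.0052,0],[0,0.0084,0.0052,0],[0,0.0084,0.0052,0],[0,0.0084,0.0052,0],[0,0.0074,0.0066,0],[0,0.0074,0.0066,0],[0,0.0074,0.0066,0],[0,0.0074,0.0066,0]]'; python3 st.py
python3 -m creep '[[0,0.005,0.0062,0],[0,0.005,0.0062,0],[0,0.005,0.0062,0],[0,0.005,0.0062,0],[0,0,0,0]]'; python3 st.py
```

```text
t: 8.95
ee_pos: [0.6186, -0.0325, 0.1904]
orientation: [1.994, 1.616, 0.577]
contact_force: [0.6, -0.4, 7.2]
finger_gap: 0.0363
t 8.95 q [0.007, 0.121, -0.763, 0.024, -0.123, 0.174] p [0.6186, -0.0325, 0.1904] 
X [0.204 0.979 0.011] Y [ 0.764 -0.166  0.623] Z [ 0.612 -0.119 -0.782] F [ 0.6 -0.4  7.2] gap 0.0363
slant deg 38.5 az -0.191 X az 1.366
t: 9.57
ee_pos: [0.6453, -0.0371, 0.1868]
orientation: [1.992, 1.613, 0.583]
contact_force: [2.0, 1.0, 10.5]
finger_gap: 0.0363
t 9.57 q [-0.004, 0.167, -0.721, 0.014, -0.116, 0.165] p [0.6453, -0.0371, 0.1868] 
X [0.203 0.979 0.013] Y [ 0.761 -0.166  0.627] Z [ 0.616 -0.118 -0.779] F [ 2.   1.  10.5] gap 0.0363
slant deg 38.8 az -0.189 X az 1.366
```

```bash
python3 -m creep '[[0,0.003,0.0045,0],[0,0.003,0.0045,0],[0,0,0,0],[0,0,0,0]]'; python3 st.py; python3 - <<'E'
from h import *
s=eyes.read_camera("side");w=eyes.read_camera("top")
a=cv2.resize(s[150:330,230:420],None,fx=2.2,fy=2.2);b=cv2.resize(w[80:260,200:390],None,fx=2.1,fy=2.2)
cv2.imwrite("pics/s2.png",np.hstack([a,b[:a.shape[0]]])[:,:800])
E
```

```text
t: 10.07
ee_pos: [0.6533, -0.039, 0.1846]
orientation: [1.988, 1.614, 0.582]
contact_force: [2.7, 0.2, 10.3]
finger_gap: 0.0363
t 10.07 q [-0.007, 0.182, -0.709, 0.01, -0.114, 0.16] p [0.6533, -0.039, 0.1846] 
X [0.202 0.979 0.011] Y [ 0.761 -0.164  0.628] Z [ 0.616 -0.118 -0.779] F [ 2.7  0.2 10.3] gap 0.0363
slant deg 38.9 az -0.19 X az 1.368
```

View pics/s2.png

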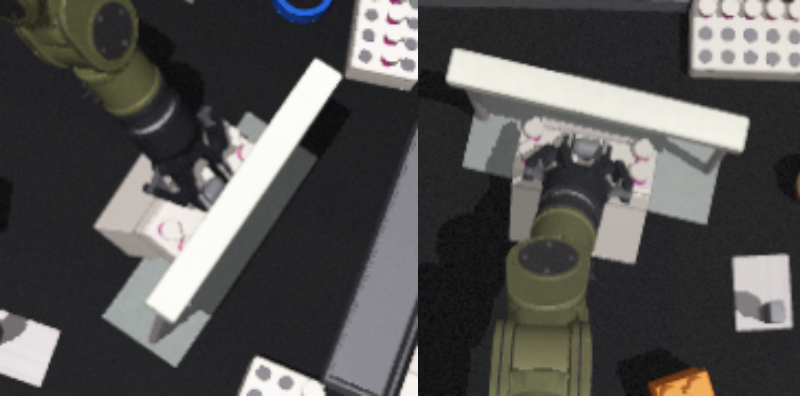

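```bash
python3 -m creep '[[0,0.003,0.0045,0],[0,0.003,0.0045,0],[0,0,0,0],[0,0,0,0]]'; python3 st.py
```

```text
t: 10.68
ee_pos: [0.6615, -0.0408, 0.182]
orientation: [1.989, 1.613, 0.582]
contact_force: [3.6, -1.0, 9.8]
finger_gap: 0.0357
t 10.68 q [-0.01, 0.198, -0.696, 0.006, -0.112, 0.158] p [0.6615, -0.0408, 0.182] 
X [0.203 0.979 0.011] Y [ 0.761 -0.165  0.628] Z [ 0.616 -0.119 -0.778] F [ 3.6 -1.   9.8] gap 0.0357
slant deg 38.9 az -0.19 X az 1.367
```

```bash
python3 -m creep '[[0,0.001,0.0045,0],[0,0.001,0.0045,0],[0,0,0,0],[0,0,0,0]]'; python3 st.py
```

```text
t: 11.18
ee_pos: [0.6651, -0.0425, 0.1788]
orientation: [1.989, 1.612, 0.58]
contact_force: [-17.6, 0.7, 30.2]
finger_gap: 0.0365
t 11.18 q [-0.013, 0.208, -0.693, -0.002, -0.113, 0.156] p [0.6651, -0.0425, 0.1788] 
X [0.204 0.979 0.01 ] Y [ 0.761 -0.164  0.628] Z [ 0.616 -0.121 -0.778] F [-17.6   0.7  30.2] gap 0.0365
slant deg 38.9 az -0.193 X az 1.366
```

The force (-17.6, 30 N) shows contact with the backrest. I'll ease off, open, and retract along the tool.

```bash
python3 -m creep '[[0,-0.0008,-0.004,0],[0,0,0,0]]'; python3 -m creep '[[0,0,0,0],[0,0,0,0],[0,0,0,0],[0,0,0,0]]' 75; python3 st.py
```

```text
t: 11.42
ee_pos: [0.6639, -0.0423, 0.1794]
orientation: [1.99, 1.612, 0.579]
contact_force: [3.4, -2.7, 9.2]
finger_gap: 0.0364
t: 11.92
ee_pos: [0.6578, -0.0421, 0.1721]
orientation: [1.999, 1.621, 0.566]
contact_force: [0.0, -0.1, 0.6]
finger_gap: 0.0602
t 11.93 q [-0.012, 0.209, -0.701, 0.006, -0.113, 0.158] p [0.6578, -0.0421, 0.1721] 
X [0.204 0.979 0.007] Y [ 0.771 -0.166  0.616] Z [ 0.604 -0.12  -0.788] F [ 0.  -0.1  0.6] gap 0.0602
slant deg 38.0 az -0.197 X az 1.365
```

```bash
python3 -m creep '[[0,0,-0.01,0],[0,0,-0.02,0],[0,0,-0.04,0],[0,0,-0.05,0],[0,0,-0.05,0],[0,0,0,0]]'; python3 st.py;  python3 - <<'E'
from h import *
m=eyes.camera_model("wrist");im=eyes.read_camera("wrist");cv2.imwrite("pics/w3.png",im)
import json;json.dump({k:np.array(v).tolist() for k,v in m.items()},open("w3.json","w"))
E
```

```text
t: 12.68
ee_pos: [0.5762, -0.0255, 0.2848]
orientation: [1.994, 1.616, 0.574]
contact_force: [1.8, 0.1, -0.1]
finger_gap: 0.0604
t 12.68 q [0.027, -0.061, -0.661, 0.31, -0.137, 0.189] p [0.5762, -0.0255, 0.2848] 
X [0.204 0.979 0.009] Y [ 0.765 -0.165  0.622] Z [ 0.611 -0.12  -0.783] F [ 1.8  0.1 -0.1] gap 0.0604
slant deg 38.5 az -0.194 X az 1.365
```

View pics/w3.png

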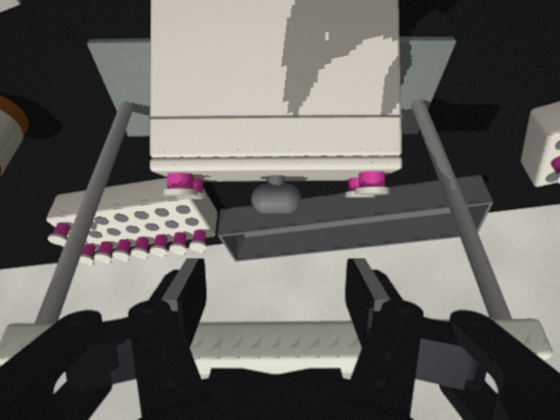

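Box leans by itself; its bar is at (276,196) in the wrist view. Next I'll work out where the bar is and how much room the orange box leaves beside the lifter.

```bash
python3 - <<'E'
from h import *
import json
m=json.load(open("w3.json"));print("handle",plane(m,[(276,197)],.1695))
print("box top front edge?",plane(m,[(152,157),(400,157),(276,157)],.173).round(4).tolist())
t=eyes.camera_model("top")
im=cv2.imread("pics/top0.png");hsv=cv2.cvtColor(im,cv2.COLOR_BGR2HSV)
k=cv2.inRange(hsv[230:330,295:370],(8,150,120),(22,255,255));p=np.argwhere(k)[:,::-1]+[295,230]
q=cv2.boxPoints(cv2.minAreaRect(p.astype(np.float32)));print("orange",plane(t,q,.16).round(3).tolist())
w=np.linalg.inv
E
python3 go.py 0.4636 -0.297 0.086 0.12
```

```text
handle [[ 0.659819   -0.03993156  0.1695    ]]
box top front edge? [[0.5954, -0.1108, 0.173], [0.6307, 0.051, 0.173], [0.6131, -0.0303, 0.173]]
orange [[0.366, -0.128, 0.16], [0.39, -0.196, 0.16], [0.218, -0.258, 0.16], [0.194, -0.189, 0.16]]
d_tool/0.8 [-0.3628 -0.2044 -0.0018] mm [-290.3 -163.5   -1.5] rows 6.0
```

```bash
python3 -m creep '[[-0.03,-0.012,-0.01,0],[-0.055,-0.02,-0.005,0],[-0.06,-0.03,0,0],[-0.06,-0.035,0,0],[-0.06,-0.035,0,0],[-0.055,-0.035,0,0],[-0.0428,-0.032,0,0],[0,0,0,0]]'; python3 st.py;python3 go.py 0.4636 -0.297 0.094 0.0; python3 - <<'E'
from h import *
m=eyes.camera_model("wrist");im=eyes.read_camera("wrist");cv2.imwrite("pics/w4.png",im)
import json;json.dump({k:np.array(v).tolist() for k,v in m.items()},open("w4.json","w"))
print(proj(m,[(.4636,-.297,.115),(.5435,-.291,.004)]))
E
```

```text
t: 13.72
ee_pos: [0.3841, -0.2836, 0.1865]
orientation: [2.008, 1.615, 0.565]
contact_force: [-0.2, 0.0, -0.4]
finger_gap: 0.0604
t 13.72 q [-0.883, -0.067, -0.937, 0.158, 0.398, -0.555] p [0.3841, -0.2836, 0.1865] 
X [0.211 0.977 0.01 ] Y [ 0.771 -0.173  0.613] Z [ 0.601 -0.122 -0.79 ] F [-0.2  0.  -0.4] gap 0.0604
slant deg 37.8 az -0.2 X az 1.358
d_tool/0.8 [0.0034 0.0086 0.1531] mm [  2.7   6.8 122.5] rows 2.0
[[277.55667635 244.38156402]
 [296.97140278 191.69865737]]
```

View pics/w4.png

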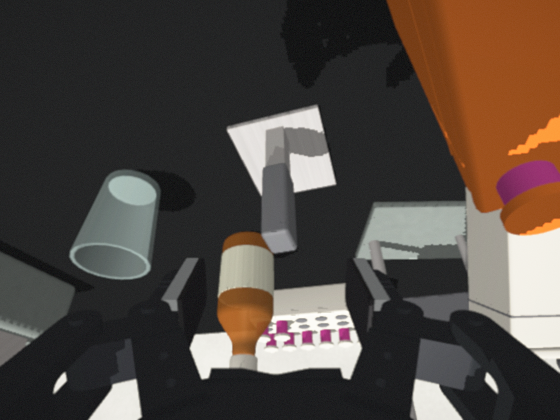

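The lifter's grip top is at (280,245) and its tip edge is centred at (297,190). Both match predictions within 3 px, so I'll grasp it.

```bash
python3 -m creep '[[0.0006,0.0014,0.027,0],[0.0006,0.0014,0.027,0],[0.0006,0.0014,0.027,0],[0.0006,0.0014,0.027,0],[0.0006,0.0014,0.027,0],[0.0004,0.0014,0.018,0],[0,0,0,0],[0,0,0,0]]'; python3 st.py;python3 go.py 0.4636 -0.297 0.094 0.0
```

```text
t: 14.78
ee_pos: [0.467, -0.2945, 0.0973]
orientation: [1.997, 1.621, 0.568]
contact_force: [-0.6, -0.4, 0.3]
finger_gap: 0.0602
t 14.78 q [-0.737, 0.214, -0.985, -0.22, 0.324, -0.43] p [0.467, -0.2945, 0.0973] 
X [0.203 0.979 0.007] Y [ 0.77  -0.164  0.617] Z [ 0.605 -0.12  -0.787] F [-0.6 -0.4  0.3] gap 0.0602
slant deg 38.1 az -0.195 X az 1.366
d_tool/0.8 [-0.004  -0.0053  0.001 ] mm [-3.2 -4.2  0.8] rows 1.0
```

```bash
python3 -m creep '[[-0.004,-0.005,0,0],[0,0,0,0],[0,0,0,0]]';python3 -m creep '[[0,0,0,0],[0,0,0,0],[0,0,0,0],[0,0,0,0],[0,0,0,0]]' 255; python3 st.py; python3 - <<'E'
from h import *
m=eyes.camera_model("wrist");im=eyes.read_camera("wrist");cv2.imwrite("pics/w5.png",im)
import json;json.dump({k:np.array(v).tolist() for k,v in m.items()},open("w5.json","w"))
g=eyes.read_camera("top")[180:245,335:395].min(2)>150
p=(np.argwhere(g)[:,::-1]+[335,180]).astype(np.float32);q=cv2.boxPoints(cv2.minAreaRect(p))
P=plane(eyes.camera_model("top"),q,.004);print(P.round(4).tolist(),P.mean(0))
E
```

```text
t: 15.15
ee_pos: [0.4626, -0.2981, 0.0948]
orientation: [1.999, 1.618, 0.567]
contact_force: [0.8, -0.3, 0.4]
finger_gap: 0.0602
t: 15.78
ee_pos: [0.4631, -0.298, 0.0947]
orientation: [1.998, 1.619, 0.567]
contact_force: [1.0, 0.2, 1.1]
finger_gap: 0.0191
t 15.78 q [-0.75, 0.219, -0.99, -0.227, 0.33, -0.441] p [0.4631, -0.298, 0.0947] 
X [0.205 0.979 0.007] Y [ 0.769 -0.165  0.617] Z [ 0.605 -0.121 -0.787] F [1.  0.2 1.1] gap 0.0191
slant deg 38.1 az -0.197 X az 1.365
[[0.4951, -0.1685, 0.004], [0.5904, -0.2066, 0.004], [0.5297, -0.362, 0.004], [0.4344, -0.3229, 0.004]] [ 0.51240167 -0.26499098  0.004     ]
```

View pics/w5.png

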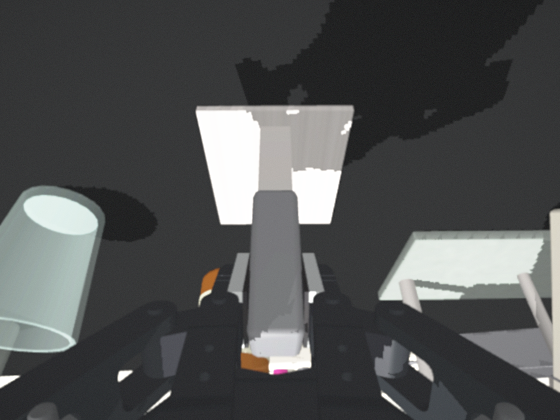

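The lifter is gripped and squared to the hand; its tip edge is centred at (275,223). Next: tip position, and the leaning box's front bottom edge from the top camera.

```bash
python3 - <<'E'
from h import *
import json
m=json.load(open("w5.json"));P=plane(m,[(219,223),(332,223),(275,223)],.004);Q=plane(m,[(197,107),(353,107),(275,107)],.004)
print("tip",P.round(4).tolist(),"rear",Q.round(4).tolist());d=P[2]-Q[2];print("len",np.linalg.norm(d),"yaw",np.arctan2(d[1],d[0]))
im=eyes.read_camera("top");t=eyes.camera_model("top");cv2.imwrite("pics/t5.png",im)
for c in range(236,322,8):
    col=im[150:250,c].min(1)>120;i=np.flatnonzero(col)
    if len(i): print(c,150+i[-1],plane(t,[(c,150+i[-1]+.5)],.037)[0,:2].round(4))
E
```

```text
tip [[0.536, -0.3535, 0.004], [0.5539, -0.2721, 0.004], [0.5448, -0.3132, 0.004]] rear [[0.4356, -0.3302, 0.004], [0.452, -0.2538, 0.004], [0.4438, -0.2921, 0.004]]
len 0.10320819831640059 yaw -0.20629132020070207
244 187 [0.5564 0.0657]
252 189 [0.551 0.042]
260 191 [0.5456 0.0183]
268 193 [ 0.5402 -0.0054]
276 194 [ 0.5377 -0.0289]
284 197 [ 0.5294 -0.0526]
292 198 [ 0.5269 -0.0762]
300 200 [ 0.5216 -0.0998]
308 175 [ 0.596 -0.122]
316 176 [ 0.5936 -0.1457]
```

Box front edge agrees (≈0.538,-0.015). I'll carry the lifter over the orange box to a point in front of the leaning box, since sliding it would be too tight.

```bash
python3 -m creep '[[0,0.01,-0.0125,0],[0,0.036,-0.046,0],[0,0.036,-0.046,0],[0,0.036,-0.046,0],[0,0.036,-0.0465,0],[0,0,0,0]]'; python3 st.py; python3 -m creep '[[0.03,-0.009,-0.007,0],[0.055,-0.016,-0.0125,0],[0.06,-0.0178,-0.014,0],[0.06,-0.0178,-0.014,0],[0.06,-0.0178,-0.014,0],[0.055,-0.016,-0.0125,0],[0.0425,-0.0123,-0.01,0],[0,0,0,0]]'; python3 st.py
```

```text
t: 16.68
ee_pos: [0.4636, -0.3009, 0.2991]
orientation: [1.992, 1.615, 0.566]
contact_force: [0.6, -1.4, -2.3]
finger_gap: 0.0192
t 16.68 q [-0.754, -0.079, -0.624, 0.431, 0.331, -0.444] p [0.4636, -0.3009, 0.2991] 
X [0.206 0.979 0.003] Y [ 0.766 -0.163  0.622] Z [ 0.609 -0.126 -0.783] F [ 0.6 -1.4 -2.3] gap 0.0192
slant deg 38.4 az -0.204 X az 1.364
t: 17.68
ee_pos: [0.4131, 0.0099, 0.2934]
orientation: [1.996, 1.632, 0.564]
contact_force: [0.0, -0.1, -2.4]
finger_gap: 0.0194
t 17.68 q [0.191, -0.374, -0.832, 0.49, -0.231, 0.317] p [0.4131, 0.0099, 0.2934] 
X [0.197 0.98  0.005] Y [ 0.775 -0.159  0.612] Z [ 0.601 -0.116 -0.791] F [ 0.  -0.1 -2.4] gap 0.0194
slant deg 37.7 az -0.191 X az 1.373
```

```bash
python3 go.py 0.4148 0.0085 0.098
```

```text
d_tool/0.8 [-0.0026 -0.1475  0.1947] mm [  -2.1 -118.   155.7] rows 4.0
```

```bash
python3 -m creep '[[0,-0.03,0.04,0],[0,-0.036,0.047,0],[0,-0.036,0.047,0],[-0.001,-0.025,0.034,0],[-0.001,-0.013,0.017,0],[0,-0.0075,0.0097,0],[0,0,0,0],[0,0,0,0]]'; python3 st.py; python3 go.py 0.4148 0.0085 0.095; python3 - <<'E'
from h import *
m=eyes.camera_model("wrist");im=eyes.read_camera("wrist");cv2.imwrite("pics/w6.png",im)
import json;json.dump({k:np.array(v).tolist() for k,v in m.items()},open("w6.json","w"))
E
```

```text
t: 18.68
ee_pos: [0.418, 0.0053, 0.1011]
orientation: [2.0, 1.619, 0.565]
contact_force: [0.5, -1.1, -3.4]
finger_gap: 0.0194
t 18.68 q [0.176, -0.012, -1.273, -0.319, -0.228, 0.312] p [0.418, 0.0053, 0.1011] 
X [0.206 0.978 0.007] Y [ 0.77  -0.167  0.616] Z [ 0.604 -0.122 -0.788] F [ 0.5 -1.1 -3.4] gap 0.0194
slant deg 38.0 az -0.199 X az 1.363
d_tool/0.8 [ 0.0031 -0.0085  0.0031] mm [ 2.5 -6.8  2.5] rows 1.0
```

View pics/w6.png

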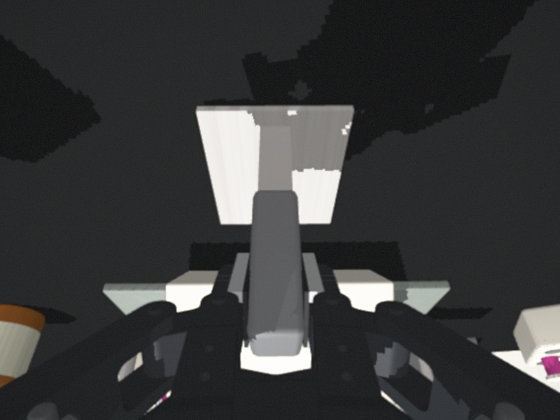

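The lifter sits unchanged in the grip (tip edge at row 223) and is centred on the box's front edge (167 to 392). I'll lower it to the bench while sliding forward, then insert.

```bash
python3 go.py 0.4735 -0.0034 0.0953; python3 -m creep '[[0,0.002,0.012,0],[0,0,0,0],[0,0,0,0]]'; python3 st.py; python3 go.py 0.4735 -0.0034 0.0953
```

```text
d_tool/0.8 [0.0032 0.0499 0.0492] mm [ 2.6 39.9 39.3] rows 1.0
t: 19.1
ee_pos: [0.4254, 0.0046, 0.0953]
orientation: [1.999, 1.619, 0.567]
contact_force: [0.8, 0.3, -3.8]
finger_gap: 0.0193
t 19.1 q [0.167, 0.023, -1.276, -0.36, -0.222, 0.303] p [0.4254, 0.0046, 0.0953] 
X [0.205 0.979 0.007] Y [ 0.769 -0.166  0.617] Z [ 0.605 -0.121 -0.787] F [ 0.8  0.3 -3.8] gap 0.0193
slant deg 38.1 az -0.197 X az 1.364
d_tool/0.8 [0.0025 0.0479 0.0375] mm [ 2.  38.3 30. ] rows 1.0
```

```bash
python3 -m creep '[[0.0005,0.0096,0.0075,0],[0.0005,0.0096,0.0075,0],[0.0005,0.0096,0.0075,0],[0.0005,0.0096,0.0075,0],[0.0005,0.0095,0.0075,0],[0,0,0,0],[0,0,0,0]]'; python3 st.py; python3 go.py 0.4735 -0.0034 0.0945
```

```text
t: 19.98
ee_pos: [0.4733, -0.0035, 0.0948]
orientation: [1.999, 1.62, 0.566]
contact_force: [0.1, -0.5, -2.6]
finger_gap: 0.0193
t 19.98 q [0.113, 0.097, -1.191, -0.358, -0.189, 0.259] p [0.4733, -0.0035, 0.0948] 
X [0.205 0.979 0.007] Y [ 0.77  -0.166  0.616] Z [ 0.604 -0.121 -0.787] F [ 0.1 -0.5 -2.6] gap 0.0193
slant deg 38.1 az -0.197 X az 1.364
d_tool/0.8 [ 0.0001 -0.      0.0004] mm [ 0.1 -0.   0.3] rows 1.0
```

```bash
python3 -m creep '[[0,-0.0007,0.001,0],[0,0,0,0]]'; python3 -m creep '[[0,0,0,0],[0,0,0,0],[0,0,0,0],[0,0,0,0]]' 75; python3 -m creep '[[0,0.0,-0.02,0],[0,0,-0.04,0],[0,0.02,-0.05,0],[0,0.04,-0.04,0],[0,0.04,-0.04,0],[0,0.03,-0.03,0],[0,0,0,0]]'; python3 st.py; python3 - <<'E'
from h import *
m=eyes.camera_model("wrist");im=eyes.read_camera("wrist");cv2.imwrite("pics/w7.png",im)
import json;json.dump({k:np.array(v).tolist() for k,v in m.items()},open("w7.json","w"))
E
```

```text
t: 20.23
ee_pos: [0.4739, -0.0035, 0.0946]
orientation: [1.997, 1.618, 0.568]
contact_force: [-1.2, -0.8, 3.5]
finger_gap: 0.0196
t: 20.72
ee_pos: [0.4737, -0.0034, 0.094]
orientation: [1.999, 1.619, 0.567]
contact_force: [-0.1, -0.4, 0.1]
finger_gap: 0.0602
t: 21.6
ee_pos: [0.4496, 0.0009, 0.3011]
orientation: [1.995, 1.614, 0.575]
contact_force: [1.4, -0.3, -0.3]
finger_gap: 0.0604
t 21.6 q [0.139, -0.314, -0.793, 0.447, -0.205, 0.28] p [0.4496, 0.0009, 0.3011] 
X [0.205 0.979 0.01 ] Y [ 0.765 -0.167  0.623] Z [ 0.611 -0.12  -0.782] F [ 1.4 -0.3 -0.3] gap 0.0604
slant deg 38.5 az -0.194 X az 1.364
```

View pics/w7.png

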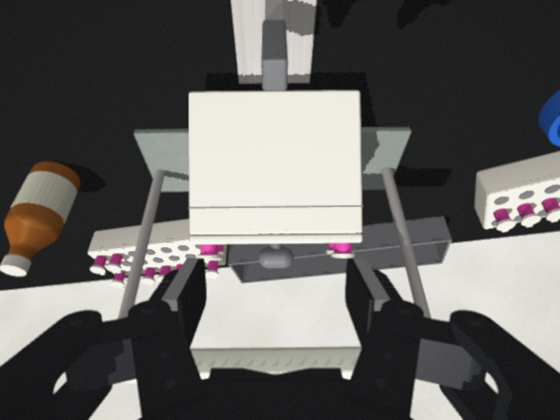

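Blade is in under the box front, centred; the bar is at (275,258). I'll re-approach the bar along the slant.

```bash
python3 - <<'E'
from h import *
import json
m=json.load(open("w7.json"));print("handle",plane(m,[(275.5,258)],.1695))
E
python3 go.py 0.659 -0.0405 0.175 0.09;python3 go.py 0.659 -0.0405 0.175
```

```text
handle [[ 0.66133975 -0.04046958  0.1695    ]]
d_tool/0.8 [0.0024 0.116  0.1748] mm [  1.9  92.8 139.8] rows 3.0
d_tool/0.8 [0.0024 0.116  0.2873] mm [  1.9  92.8 229.8] rows 4.0
```

```bash
python3 -m creep '[[0.001,0.025,0.035,0],[0.001,0.03,0.047,0],[0,0.035,0.052,0],[0,0.026,0.0408,0],[0,0,0,0],[0,0,0,0]]'; python3 go.py 0.659 -0.0405 0.175
```

```text
t: 22.4
ee_pos: [0.6015, -0.03, 0.2413]
orientation: [2.001, 1.622, 0.563]
contact_force: [0.0, -0.1, -0.3]
finger_gap: 0.0606
d_tool/0.8 [0.0014 0.0068 0.1103] mm [ 1.1  5.4 88.2] rows 2.0
```

```bash
python3 -m creep '[[0.001,0.0068,0.025,0],[0,0,0.03,0],[0,0,0.025,0],[0,0,0.015,0],[0,0,0.012,0],[0,0,0,0],[0,0,0,0]]'; python3 st.py; python3 go.py 0.659 -0.0405 0.175
```

```text
t: 23.28
ee_pos: [0.6596, -0.0405, 0.1803]
orientation: [1.998, 1.619, 0.568]
contact_force: [0.5, -0.3, -0.6]
finger_gap: 0.06
t 23.27 q [-0.009, 0.2, -0.687, 0.027, -0.116, 0.161] p [0.6596, -0.0405, 0.1803] 
X [0.205 0.979 0.007] Y [ 0.769 -0.166  0.617] Z [ 0.605 -0.121 -0.787] F [ 0.5 -0.3 -0.6] gap 0.06
slant deg 38.1 az -0.197 X az 1.364
d_tool/0.8 [-0.0002 -0.0047  0.0048] mm [-0.2 -3.7  3.9] rows 1.0
```

```bash
python3 -m creep '[[0,-0.0047,0.0045,0],[0,0,0,0]]';python3 -m creep '[[0,0,0,0],[0,0,0,0],[0,0,0,0],[0,0,0,0],[0,0,0,0]]' 255; python3 st.py
```

```text
t: 23.52
ee_pos: [0.6583, -0.0403, 0.1742]
orientation: [1.999, 1.62, 0.566]
contact_force: [-1.0, 0.2, -0.8]
finger_gap: 0.0605
t: 24.15
ee_pos: [0.6586, -0.0406, 0.1751]
orientation: [1.999, 1.619, 0.567]
contact_force: [-6.0, -0.2, 5.2]
finger_gap: 0.0364
t 24.15 q [-0.008, 0.206, -0.697, 0.012, -0.117, 0.161] p [0.6586, -0.0406, 0.1751] 
X [0.205 0.979 0.007] Y [ 0.769 -0.166  0.617] Z [ 0.605 -0.121 -0.787] F [-6.  -0.2  5.2] gap 0.0364
slant deg 38.1 az -0.198 X az 1.364
```

```bash
python3 -m creep '[[0,-0.0045,-0.0065,0],[0,-0.0045,-0.0065,0],[0,-0.0045,-0.0065,0],[0,-0.0045,-0.0065,0],[0,0,0,0]]'; python3 st.py
```

```text
t: 24.78
ee_pos: [0.6354, -0.0348, 0.183]
orientation: [1.998, 1.619, 0.57]
contact_force: [2.2, -1.9, 1.8]
finger_gap: 0.0364
t 24.77 q [0.002, 0.159, -0.734, 0.021, -0.121, 0.17] p [0.6354, -0.0348, 0.183] 
X [0.204 0.979 0.009] Y [ 0.769 -0.166  0.618] Z [ 0.606 -0.119 -0.786] F [ 2.2 -1.9  1.8] gap 0.0364
slant deg 38.2 az -0.194 X az 1.365
```

```bash
python3 -m creep '[[0,-0.0054,-0.0057,0],[0,-0.0054,-0.0057,0],[0,-0.0054,-0.0057,0],[0,-0.0054,-0.0057,0],[0,0,0,0]]'; python3 st.py;python3 -m creep '[[0,-0.0061,-0.005,0],[0,-0.0061,-0.005,0],[0,-0.0061,-0.005,0],[0,0,0,0],[0,0,0,0]]'; python3 st.py
```

```text
t: 25.4
ee_pos: [0.6096, -0.0298, 0.185]
orientation: [2.0, 1.621, 0.567]
contact_force: [1.3, 1.3, -0.8]
finger_gap: 0.0361
t 25.4 q [0.014, 0.116, -0.778, 0.025, -0.128, 0.18] p [0.6096, -0.0298, 0.185] 
X [0.204 0.979 0.008] Y [ 0.771 -0.166  0.615] Z [ 0.603 -0.119 -0.788] F [ 1.3  1.3 -0.8] gap 0.0361
slant deg 38.0 az -0.195 X az 1.365
t: 26.02
ee_pos: [0.5914, -0.0264, 0.1851]
orientation: [2.0, 1.621, 0.565]
contact_force: [0.4, 0.3, -4.1]
finger_gap: 0.0365
t 26.02 q [0.024, 0.086, -0.812, 0.022, -0.135, 0.187] p [0.5914, -0.0264, 0.1851] 
X [0.205 0.979 0.007] Y [ 0.771 -0.166  0.615] Z [ 0.603 -0.12  -0.789] F [ 0.4  0.3 -4.1] gap 0.0365
slant deg 37.9 az -0.197 X az 1.365
```

```bash
python3 -m creep '[[0,-0.005,-0.002,0],[0,-0.005,-0.002,0],[0,0,0,0],[0,0,0,0]]'; python3 st.py
```

```text
t: 26.52
ee_pos: [0.5845, -0.0249, 0.1842]
orientation: [1.998, 1.619, 0.567]
contact_force: [0.9, 0.6, -1.0]
finger_gap: 0.0364
t 26.52 q [0.029, 0.076, -0.83, 0.012, -0.139, 0.19] p [0.5845, -0.0249, 0.1842] 
X [0.205 0.979 0.007] Y [ 0.769 -0.165  0.617] Z [ 0.605 -0.121 -0.787] F [ 0.9  0.6 -1. ] gap 0.0364
slant deg 38.1 az -0.198 X az 1.364
```

```bash
python3 -m creep '[[0,-0.004,-0.002,0],[0,-0.004,-0.002,0],[0,0,0,0],[0,0,0,0]]'; python3 st.py
```

```text
t: 27.02
ee_pos: [0.5784, -0.0232, 0.1836]
orientation: [1.998, 1.618, 0.57]
contact_force: [-0.1, -0.3, 2.9]
finger_gap: 0.0362
t 27.02 q [0.033, 0.067, -0.845, 0.005, -0.141, 0.195] p [0.5784, -0.0232, 0.1836] 
X [0.205 0.979 0.008] Y [ 0.768 -0.166  0.619] Z [ 0.607 -0.12  -0.786] F [-0.1 -0.3  2.9] gap 0.0362
slant deg 38.2 az -0.196 X az 1.364
```

```bash
python3 -m creep '[[0,-0.003,-0.0022,0],[0,0,0,0],[0,0,0,0]]'; python3 st.py|tail -3|cut -c1-160; python3 -m creep '[[0,-0.003,-0.0022,0],[0,0,0,0],[0,0,0,0]]'
```

```text
t: 27.4
ee_pos: [0.5749, -0.0229, 0.1828]
orientation: [1.997, 1.619, 0.567]
contact_force: [0.6, 0.3, 3.5]
finger_gap: 0.0361
t 27.4 q [0.035, 0.063, -0.851, 0.005, -0.143, 0.195] p [0.5749, -0.0229, 0.1828] 
X [0.205 0.979 0.006] Y [ 0.769 -0.165  0.618] Z [ 0.606 -0.122 -0.786] F [0.6 0.3 3.5] gap 0.0361
slant deg 38.2 az -0.198 X az 1.365
t: 27.78
ee_pos: [0.5715, -0.0219, 0.1822]
orientation: [1.999, 1.62, 0.567]
contact_force: [-0.7, 1.0, 3.5]
finger_gap: 0.0364
```

```bash
python3 - <<'E'
from h import *
im=eyes.read_camera("top");t=eyes.camera_model("top");s=eyes.camera_model("side");si=eyes.read_camera("side")
for c in range(236,322,6):
    col=im[150:250,c].min(1)>100;i=np.flatnonzero(col)
    if len(i): print(c,150+i[-1],plane(t,[(c,150+i[-1]+.5)],.006)[0,:2].round(4))
a=cv2.resize(si[150:330,200:390],None,fx=2.1,fy=2.2);b=cv2.resize(im[120:240,215:345],None,fx=3.07,fy=3.3)
m=eyes.camera_model("wrist");w=eyes.read_camera("wrist");cv2.imwrite("pics/w8full.png",w)
c=cv2.resize(w,(266,199));z=np.zeros((596,798,3),np.uint8);z[:396,:399]=a;z[:396,399:798]=b;z[396:595,:266]=c
z[396:595,266:532]=cv2.resize(w[:210,140:420],(266,199))
cv2.imwrite("pics/c8.png",z)
E
```

```text
236 156 [0.6529 0.0948]
242 187 [0.5592 0.074 ]
248 179 [0.5837 0.0566]
254 176 [0.5932 0.0388]
260 200 [0.5212 0.0189]
266 201 [0.5185 0.0009]
272 204 [ 0.5099 -0.0173]
278 226 [ 0.4444 -0.0367]
284 200 [ 0.5227 -0.053 ]
290 200 [ 0.5231 -0.071 ]
296 203 [ 0.5145 -0.0892]
302 198 [ 0.5299 -0.1069]
308 175 [ 0.5997 -0.1237]
314 176 [ 0.5971 -0.1419]
320 178 [ 0.5915 -0.1601]
```

View pics/c8.png

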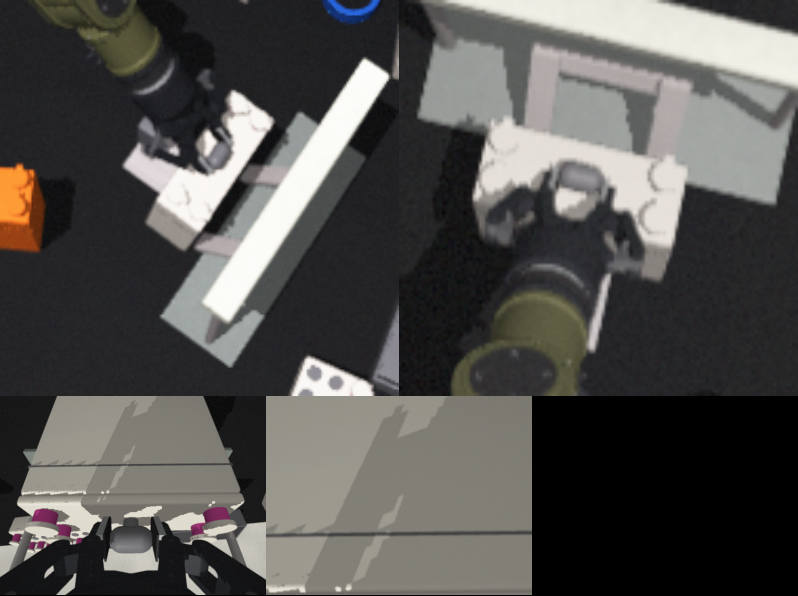

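The side and top views show the box nearly upright on the blade, with the lifter sticking out in front and the stand untouched. I'll ease on in small steps until I feel firm contact.

```bash
python3 -m creep '[[0,-0.003,-0.002,0],[0,0,0,0],[0,0,0,0]]' | grep -E 'pos|force'; python3 -m creep '[[0,-0.003,-0.002,0],[0,0,0,0],[0,0,0,0]]'| grep -E 'pos|force'
```

```text
ee_pos: [0.5688, -0.0214, 0.1819]
contact_force: [0.5, 2.0, 2.6]
ee_pos: [0.566, -0.021, 0.1818]
contact_force: [1.9, 1.3, 1.6]
```

```bash
python3 -m creep '[[0,-0.003,-0.002,0],[0,0,0,0],[0,0,0,0]]' | grep -E 'pos|force'; python3 -m creep '[[0,-0.003,-0.002,0],[0,0,0,0],[0,0,0,0]]'| grep -E 'pos|force'
```

```text
ee_pos: [0.5636, -0.0204, 0.182]
contact_force: [3.4, -0.2, 1.9]
ee_pos: [0.5609, -0.0198, 0.1822]
contact_force: [1.0, -0.0, 5.9]
```

```bash
python3 - <<'E'
from h import *
t=eyes.camera_model("top")
a=plane(t,[(303.9,194.2)],.162)[0];b=plane(t,[(301.6,204.2)],.004)[0]
u=np.array([.98,-.199]);print("prev: top-front u",a[:2]@u,"bottom u",b[:2]@u,a,b)
im=eyes.read_camera("top")
old=cv2.imread("pics/top0.png")
for c in (296,300):
    print(c,"start",old[186:212,c].min(1).tolist());print(c,"now",im[186:212,c].min(1).tolist())
for n,i in(("start",old),("now",im)): # rear edge of white top
    for c in(256,292): print(n,c,i[160:186,c].min(1).tolist())
E
```

```text
prev: top-front u 0.5403348572380993 bottom u 0.5236958873733264 [ 0.53001421 -0.10513033  0.162     ] [ 0.5128356  -0.10611559  0.004     ]
296 start [227, 224, 181, 151, 214, 228, 227, 228, 228, 228, 229, 210, 220, 217, 157, 107, 109, 109, 78, 44, 40, 37, 35, 35, 34, 39]
296 now [215, 224, 223, 224, 224, 224, 224, 224, 208, 220, 208, 150, 116, 118, 120, 114, 117, 118, 82, 45, 33, 37, 41, 37, 37, 37]
300 start [228, 229, 228, 231, 229, 228, 228, 229, 228, 228, 228, 228, 217, 227, 213, 149, 99, 106, 109, 66, 39, 36, 31, 37, 38, 35]
300 now [223, 225, 224, 224, 223, 224, 224, 223, 204, 219, 226, 203, 144, 116, 118, 119, 114, 106, 79, 49, 37, 36, 33, 34, 35, 37]
start 256 [163, 165, 162, 163, 164, 170, 211, 224, 223, 223, 224, 224, 225, 224, 224, 223, 224, 225, 224, 225, 225, 225, 224, 225, 225, 225]
start 292 [91, 93, 95, 92, 96, 91, 93, 95, 93, 140, 159, 112, 37, 189, 222, 226, 225, 225, 225, 226, 226, 227, 227, 226, 227, 228]
now 256 [165, 150, 189, 216, 220, 220, 221, 221, 219, 219, 220, 220, 221, 220, 220, 221, 221, 221, 220, 180, 119, 72, 44, 44, 56, 57]
now 292 [91, 93, 92, 94, 92, 89, 93, 95, 91, 125, 198, 219, 222, 222, 221, 221, 221, 222, 223, 222, 222, 222, 225, 223, 223, 223]
```

The box has gone slightly past its rest tilt (about 2.5°, where about 5° is expected with the rear edge down). I'll ease it back about 8 mm, then release.

```bash
python3 -m creep '[[0,0.004,0.003,0],[0,0.004,0.003,0],[0,0,0,0],[0,0,0,0]]' | grep -E 'pos|force'; python3 - <<'E'
from h import *
im=eyes.read_camera("top")
for c in (296,300): print(c,im[186:212,c].min(1).tolist())
E
```

```text
ee_pos: [0.5674, -0.021, 0.1817]
contact_force: [-5.2, 3.1, 11.4]
296 [221, 220, 220, 221, 219, 187, 210, 219, 181, 129, 125, 127, 125, 121, 123, 122, 123, 119, 78, 35, 39, 36, 41, 33, 38, 35]
300 [219, 220, 220, 221, 220, 212, 218, 223, 218, 184, 131, 114, 120, 125, 123, 124, 121, 113, 81, 43, 35, 33, 35, 33, 35, 34]
```

Tilt now reads about 4.8°, as expected for resting on the blade and the rear edge. Releasing and retracting.

```bash
python3 -m creep '[[0,0.0005,-0.001,0],[0,0,0,0]]' | grep -E 'pos|force'; python3 -m creep '[[0,0,0,0],[0,0,0,0],[0,0,0,0],[0,0,0,0]]' 75| grep -E 'pos|force'; python3 -m creep '[[0,0,-0.01,0],[0,0,-0.02,0],[0,0,-0.04,0],[0,0.01,-0.05,0],[0,0.02,-0.06,0],[0,0.02,-0.06,0],[0,0,0,0],[0,0,0,0]]'; python3 - <<'E'
from h import *
m=eyes.camera_model("wrist");w=eyes.read_camera("wrist");cv2.imwrite("pics/w9.png",w)
im=eyes.read_camera("top");t=eyes.camera_model("top");cv2.imwrite("pics/t9.png",im)
for c in (256,296,300): print(c,im[186:212,c].min(1).tolist())
# grip bar of box in wrist/top: dark blob on white top
old=cv2.imread("pics/top0.png")
for n,i in(("start",old),("now",im)):
    roi=i[160:205,255:295];k=((roi.min(2)<150)).astype(np.uint8)
    N,l,st,ce=cv2.connectedComponentsWithStats(k)
    print(n,[(st[j].tolist(),(ce[j]+[255,160]).round(1).tolist()) for j in range(1,N) if st[j,4]>15])
# bystander movement check: difference of images outside work area
d=cv2.absdiff(old,im).max(2)>60
for n,(x,y) in dict(press=(162,215),bottle=(396,160),ring=(152,151),beaker=(424,210),orange=(335,283),red=(178,288)).items():
    print(n,int(d[y-25:y+25,x-25:x+25].sum()))
E
```

```text
ee_pos: [0.5666, -0.0209, 0.1817]
contact_force: [-1.4, 2.2, 6.4]
ee_pos: [0.5675, -0.0215, 0.1818]
contact_force: [-0.2, 0.3, -0.1]
t: 31.78
ee_pos: [0.4821, -0.0048, 0.3582]
orientation: [1.998, 1.619, 0.567]
contact_force: [1.1, 0.7, -0.5]
finger_gap: 0.0604
256 [170, 129, 116, 117, 123, 125, 122, 121, 122, 90, 47, 39, 40, 41, 66, 82, 102, 105, 159, 139, 125, 129, 127, 128, 127, 126]
296 [220, 220, 221, 221, 221, 199, 212, 222, 198, 148, 123, 111, 118, 124, 122, 123, 124, 120, 81, 35, 39, 37, 34, 32, 34, 41]
300 [221, 220, 220, 221, 221, 222, 212, 218, 221, 191, 138, 125, 123, 123, 125, 121, 120, 112, 82, 47, 40, 38, 35, 39, 34, 38]
start [([8, 0, 32, 14, 117], [283.1, 167.2]), ([10, 17, 16, 9, 109], [272.5, 181.0]), ([0, 32, 40, 13, 352], [271.3, 199.8])]
now [([35, 0, 5, 9, 33], [292.5, 163.4]), ([9, 11, 17, 9, 111], [272.4, 174.9]), ([0, 27, 40, 18, 393], [274.4, 195.4])]
press 0
bottle 0
ring 0
beaker 0
orange 0
red 474
```

The box stays put after release and the bystanders are unchanged. Last check: is the lifter still where I left it, and how far in is its tip relative to the box front?

```bash
python3 - <<'E'
from h import *
m=eyes.camera_model("wrist");w=cv2.imread("pics/w9.png")
tip=np.array([.556,-.0187,.004]);u=np.array([.98,-.199,0]);v=np.array([.199,.98,0])
C=[tip-.1*u+.04*v,tip-.1*u-.04*v,tip-.07*u+.04*v,tip-.07*u-.04*v]
print("pred rear corners,and 30mm on",proj(m,C).round(1).tolist())
k=(w[:200].min(2)>110).astype(np.uint8)
N,l,st,ce=cv2.connectedComponentsWithStats(k)
print([st[j].tolist() for j in range(1,N) if st[j,4]>150])
# scan along lifter centre-off line (v=+.025) for rear edge and box front bottom edge
for off in(.025,-.025):
    s=np.arange(-.13,-.005,.004);P=proj(m,[tip+a*u+off*v for a in s])
    print(off,[(round(float(a),3),int(w[int(round(p[1])),int(round(p[0]))].min())) for a,p in zip(s,P) if 0<=p[1]<420 and 0<=p[0]<560])
E
```

```text
pred rear corners,and 30mm on [[314.8, -69.2], [230.4, -68.4], [312.3, -33.4], [233.5, -32.6]]
[[96, 0, 311, 200, 34576], [473, 108, 87, 84, 5144], [15, 127, 45, 32, 810], [148, 182, 63, 18, 861]]
0.025 [(-0.038, 195), (-0.034, 196), (-0.03, 174), (-0.026, 153), (-0.022, 154), (-0.018, 155), (-0.014, 155), (-0.01, 151), (-0.006, 156)]
-0.025 [(-0.038, 196), (-0.034, 196), (-0.03, 196), (-0.026, 149), (-0.022, 153), (-0.018, 154), (-0.014, 154), (-0.01, 152), (-0.006, 156)]
```

```bash
python3 - <<'E'
from h import *
tip=np.array([.556,-.0187,.004]);u=np.array([.98,-.199,0]);v=np.array([.199,.98,0])
for n in("side","top"):
    w=eyes.read_camera(n);m=eyes.camera_model(n)
    for off in(.03,-.03):
        s=np.arange(-.125,-.02,.005);P=proj(m,[tip+a*u+off*v for a in s])
        print(n,off,[(round(float(a),3),int(w[int(round(p[1])),int(round(p[0]))].min())) for a,p in zip(s,P)])
    s=np.arange(-.06,.061,.006);P=proj(m,[tip-.06*u+a*v for a in s]);print(n,"across",[(round(float(a),3),int(w[int(round(p[1])),int(round(p[0]))].min())) for a,p in zip(s,P)])
E
```

```text
side 0.03 [(-0.125, 36), (-0.12, 35), (-0.115, 112), (-0.11, 141), (-0.105, 141), (-0.1, 143), (-0.095, 146), (-0.09, 131), (-0.085, 49), (-0.08, 69), (-0.075, 108), (-0.07, 111), (-0.065, 110), (-0.06, 110), (-0.055, 191), (-0.05, 217), (-0.045, 219), (-0.04, 213), (-0.035, 231), (-0.03, 245), (-0.025, 244)]
side -0.03 [(-0.125, 36), (-0.12, 34), (-0.115, 35), (-0.11, 36), (-0.105, 58), (-0.1, 191), (-0.095, 215), (-0.09, 214), (-0.085, 217), (-0.08, 214), (-0.075, 214), (-0.07, 213), (-0.065, 211), (-0.06, 210), (-0.055, 213), (-0.05, 213), (-0.045, 212), (-0.04, 218), (-0.035, 227), (-0.03, 242), (-0.025, 245)]
side across [(-0.06, 29), (-0.054, 37), (-0.048, 34), (-0.042, 56), (-0.036, 210), (-0.03, 210), (-0.024, 217), (-0.018, 216), (-0.012, 212), (-0.006, 213), (-0.0, 216), (0.006, 214), (0.012, 187), (0.018, 171), (0.024, 108), (0.03, 110), (0.036, 104), (0.042, 47), (0.048, 36), (0.054, 32), (0.06, 22)]
top 0.03 [(-0.125, 40), (-0.12, 44), (-0.115, 42), (-0.11, 34), (-0.105, 43), (-0.1, 45), (-0.095, 45), (-0.09, 192), (-0.085, 124), (-0.08, 126), (-0.075, 126), (-0.07, 128), (-0.065, 125), (-0.06, 161), (-0.055, 203), (-0.05, 204), (-0.045, 203), (-0.04, 203), (-0.035, 202), (-0.03, 198), (-0.025, 120)]
top -0.03 [(-0.125, 48), (-0.12, 44), (-0.115, 42), (-0.11, 44), (-0.105, 45), (-0.1, 44), (-0.095, 44), (-0.09, 48), (-0.085, 43), (-0.08, 37), (-0.075, 44), (-0.07, 109), (-0.065, 132), (-0.06, 145), (-0.055, 143), (-0.05, 144), (-0.045, 151), (-0.04, 199), (-0.035, 201), (-0.03, 188), (-0.025, 121)]
top across [(-0.06, 42), (-0.054, 37), (-0.048, 30), (-0.042, 38), (-0.036, 42), (-0.03, 145), (-0.024, 177), (-0.018, 203), (-0.012, 200), (-0.006, 202), (-0.0, 203), (0.006, 202), (0.012, 203), (0.018, 200), (0.024, 160), (0.03, 161), (0.036, 161), (0.042, 47), (0.048, 38), (0.054, 33), (0.06, 143)]
```

```bash
python3 -c "
from cell import r
print(r.get_obs()['t'],r.finish_job())"
```

```text
the job is handed in; nothing more can be done
31.975 None
```

The job is handed in at t ≈ 32 s of 64; no verdict is reported. The moves only allow turning about the tool's own axis. To slant the hand, I drove it to the edge of its reach until it leaned about 38°.

- **Tipping back:** I pinched the box's bar end to end and tipped it back until I felt it press on the backrest. I let go, and it leaned there by itself.
- **Lifter:** I carried it over the orange box, because sliding it past was too tight, and set it down in front of the box. I slid the blade under the raised front, centred, and let go.
- **Easing forward:** I brought the box forward gently. It went slightly past its resting tilt, to about 2.5°, so I eased it back to about 5°. Its rear edge probably rose a couple of millimetres for a moment. Then I released it and backed off.

**Last checks:**
- **Box:** it leans about 5° and did not move when released. Seen from the top camera, its rear edge is an estimated 10–20 mm from the foot of the backrest.
- **Blade:** the side camera shows the lifter within about 2 mm of where I placed it. The tip is about 28 mm behind the box front and near mid-width.
- **Bystanders:** the press, bottle, ring, beaker and orange box show no change in the top image. The spot around the red box did differ; I put that down to the arm and its shadow in the first picture and did not check further.
- **Forces:** the hand touched nothing and read about zero. The highest reading was about 35 N, when the box met the backrest.
- **Not measured:** the force of the box on the blade; I inferred the contact from the tilt. By eye, one early step disagreed: during the first tip the bar rode about 6 mm above the computed arc while the hand was pressing down.

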